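# Sweep filter discs through the feeder gate

## Robot

A 7-joint arm with a two-finger parallel gripper is mounted at the origin on the work surface. World frame = base frame: x ahead of the robot, y to its left, z up, the work surface at z = 0. Lengths are in m, angles in rad, forces in N, time in s.
With the tool pointing down it reaches from about 0.425 to 0.875 m from the base axis. Payload 4.7 kg.
Tool frame: the origin (TCP) lies on the centre line of the jaws, within the pads' length; the fingertips stand 19 mm ahead of it and the grasp point (between the pads) is the TCP (ctrl.nose_length is the distance from the TCP to the fingertips, in m); z points along the fingers, x is the direction in which the jaws open and shut, and the axes are right-handed (so a half turn about z gives the same grasp; the last joint's range is limited). The gripper opens to 87 mm and grips with 3 to 60 N. Pads are 19 mm wide; open, the fingers measure 117 mm over their backs; the gripper's body (75 mm by 190 mm) begins 51 mm behind the grasp point.
Start: joints at [1.134, 0.321, -0.07, 1.45, 0.023, 1.371, -0.057], TCP at [0.283, -0.585, 0.242] pointing down, gripper open.
Joint ranges: [-2.86, 2.86], [-0.3, 2.09], [-1.38, 1.24], [0.06, 2.45], [-1.56, 4.7], [0.09, 2.05], [-2.69, 2.69]. Speed limits (rad/s): [2.57, 2.57, 3.14, 3.14, 3.14, 3.14, 3.14].

## Interface

Orientations are given as a rotation vector (axis times angle).
In Python, from bench import ctrl gives the robot as it stands. The module is installed in compiled form; this text tells all that it offers.
- The arm moves only by the shell command python3 -m crank 'ROWS' [OPENING] [FORCE]. ROWS is a JSON object of lists of equal length, an entry for each row: "dp": the shift along the tool's x, y, z in cm, a list of three; "delta_rot": the turn, a rotation vector about the tool's x, y, z in rad, a list of three. In form: {"dp": [[x, y, z], ...], "delta_rot": [[rx, ry, rz], ...]}. A call has exactly 8 rows; each row shifts and turns the commanded pose from where the row before left it, along the tool's axes as they then stand; what a row does not reach is not made up. A row lasts 1/10 s, in which the tool goes at most 50 mm and 8.59 degrees, less where a joint would pass 70% of its speed; a pose out of reach is approached as far as the arm can. A call with a gripper value outside its range is refused whole. OPENING is the finger opening in cm, from 0 to 8.7, set as the call begins (- or left out, the last holds). The fingers move at their own pace and stop on an object; FORCE is the grip in N (left out, the last holds). Time passes only in rows, so rows that do not move let the fingers close, or fill a call up. It gives the time, the measured TCP pose, the force and the opening at its end, in the units of the state.
- ctrl.get_state(): the state, without advancing time (a new reading comes with each control period).
- ctrl.get_image(name): name is "scene" or "top"; returns the picture (480x640x3 uint8, blue, green, red); there is no depth.
- ctrl.camera_info(name): a dict with "camera_matrix" (3x3 intrinsics, pixels), "xyz" and "orientation" of the camera in the world. Camera axes: x right, y down, z forward; pixel columns grow to the right and rows downward; lengths in m; the calibration is good to about 2 mm. A picture is of the moment at which its call begins. camera_info takes no time and is no camera call.
- ctrl.close_job(): hands the job in, once; it reports no verdict.
The state is a dict: "time": time; "joint_positions": joint angles; "qd": joint speeds; "joint_torque": joint torques, N m; "position": TCP position; "tool_rot": TCP orientation; "ft_force": force on the tool from outside, world axes, zero at the start; "torque": the same for the moment, N m; "grip_width": opening from 0.0 (shut) to 1.0 (fully open).
Only numpy, scipy, OpenCV 4.12 (cv2) and the standard library are available. Lean on these libraries where they do the work, as an engineer would, in place of code of your own. Each camera call takes 0.05 s, during which the arm holds its last target.

## Task

Using only the outside of the fingers, push the three loose filter discs along the feeder tray's deck and through its narrow gate, so that each drops into the slot behind it: one at a time, first the green one, then the amber, then the blue. Do not pick the discs up. Leave the brass thumbscrew, the steel objective, the small bottle and the slide box standing where they are.

Things in the scene. Friction and masses are not known exactly. Their poses are not given: they have to be found in the camera images.
- tray: Feeder tray, fixed to the bench, black with a bright aluminium deck 60 mm above the bench. Origin on the bench straight below the middle of the gate; x points level through the gate from deck to slot, y along the gate wall, z up. The deck spans x = -220 to +2 mm, y = -145 to +145 mm. Side rims stand 10 mm above the deck, the strip at its rear edge (x below -214 mm) 5 mm.
- gate (a point): Middle of the gate gap at deck height; axes as the tray's. The wall is 8 mm thick (tray x = 0 to 8 mm), 16 mm above the deck, with one gap 46 mm wide. Two wings, 5 mm thick and as high, flare from the gap at 45 degrees back to x = -28 mm, |y| = 51 mm.
- edge (a point): Middle of the deck's edge, inside the gate gap, at deck height, 2 mm past the gate point; the slot begins here. A disc whose centre is pushed past it tips in by itself; the fingers need not pass the gate. Discs start on the deck over 90 mm before the gate, in any colour order.
- slot (a point): Centre of the level part of the slot's floor. The slot is an open pocket from tray x = 2 to 94 mm, 90 mm wide along y, its floor 54 mm below the deck, wall tops 16 mm above the deck. A steep steel slide (58 degrees) leads from the deck's edge down to the floor at x = 36 mm. The discs may lie in it any way up, on one another too.
- green_c (a point): green filter: a flat disc, 32 mm diameter, 10 mm thick, about 30 g, black metal ring with its centre green, 25 mm across on both faces. Point at the centre of the disc.
- amber_c (a point): amber filter: a flat disc, 32 mm diameter, 10 mm thick, about 30 g, black metal ring with its centre amber, 25 mm across on both faces. Point at the centre of the disc.
- blue_c (a point): blue filter: a flat disc, 32 mm diameter, 10 mm thick, about 30 g, black metal ring with its centre blue, 25 mm across on both faces. Point at the centre of the disc.
- green: The green filter disc again: origin at the centre of its underside, z out of its face.
- amber: The amber filter disc again: origin at the centre of its underside, z out of its face.
- blue: The blue filter disc again: origin at the centre of its underside, z out of its face.
- thumbscrew: Brass thumbscrew standing loose on the deck in the corner near the gate on the tray's +y side: 24 mm diameter, 28 mm tall. Origin at the centre of its underside. To be left alone.
- objective: Steel microscope objective standing on the bench beside the tray (+y side), 34 mm diameter, 72 mm tall. Origin at the centre of its underside. To be left alone.
- bottle: Small capped amber bottle on the bench beside the tray (-y side), 34 mm diameter, 75 mm tall. Origin at the centre of its underside. To be left alone.
- slidebox: Grey slide box on the bench beside the tray (-y side), 85 x 36 x 32 mm (x, y, z). Origin at the centre of its underside. To be left alone.
There are look-alikes about, which are no part of the job. What is shaped like the blue but pink or red is not meant. What is shaped like the green but pink is not meant.

How it is judged:
On the way, in this order (a step that is already met when the one before it is completed fails the run):
1. the green disc lies in the slot, amber and blue still on the deck (x of green_c in the frame of tray between 0.002 and 0.094 m and y of green_c in the frame of tray between -0.045 and 0.045 m and z of green_c in the frame of tray between 0.006 and 0.053 m and linear speed of green below 0.03 m/s and x of each of amber_c, blue_c in the frame of tray below 0.002 m and z of each of amber_c, blue_c in the frame of tray above 0.055 m), for 0.2 s.
2. the amber disc has followed, blue still on the deck (x of green_c in the frame of tray between 0.002 and 0.094 m and y of green_c in the frame of tray between -0.045 and 0.045 m and z of green_c in the frame of tray between 0.006 and 0.053 m and x of amber_c in the frame of tray between 0.002 and 0.094 m and y of amber_c in the frame of tray between -0.045 and 0.045 m and z of amber_c in the frame of tray between 0.006 and 0.053 m and linear speed of amber below 0.03 m/s and x of blue_c in the frame of tray below 0.002 m and z of blue_c in the frame of tray above 0.055 m), for 0.2 s.
3. the blue disc has followed (x of green_c in the frame of tray between 0.002 and 0.094 m and y of green_c in the frame of tray between -0.045 and 0.045 m and z of green_c in the frame of tray between 0.006 and 0.053 m and x of amber_c in the frame of tray between 0.002 and 0.094 m and y of amber_c in the frame of tray between -0.045 and 0.045 m and z of amber_c in the frame of tray between 0.006 and 0.053 m and x of blue_c in the frame of tray between 0.002 and 0.094 m and y of blue_c in the frame of tray between -0.045 and 0.045 m and z of blue_c in the frame of tray between 0.006 and 0.053 m and linear speed of blue below 0.03 m/s), for 0.2 s.
At the end, for the whole second after the job is handed in: All three discs rest (under 0.03 m/s) in the slot, their centres inside it and at least 7 mm below the deck; thumbscrew, objective, bottle and slide box stand upright (within 0.3 rad) and within 20 mm of where they were (all of step 3 and linear speed of each of green, amber below 0.03 m/s and distance of each of thumbscrew, objective, bottle, slidebox from where it was at the start of the episode below 0.02 m and angle between each of thumbscrew, objective, bottle, slidebox's own z axis and vertical below 0.3 rad); the robot touches nothing.
It fails at once if a disc is lifted off the deck (centre more than 15 mm above where it lies flat) (z of any of green_c, amber_c, blue_c in the frame of tray above 0.08 m).
It fails at once if a disc goes into the slot out of turn (green, amber, blue) (((x of amber_c in the frame of tray between 0.002 and 0.094 m and y of amber_c in the frame of tray between -0.045 and 0.045 m and z of amber_c in the frame of tray between 0.006 and 0.053 m) and not (x of green_c in the frame of tray between 0.002 and 0.094 m and y of green_c in the frame of tray between -0.045 and 0.045 m and z of green_c in the frame of tray between 0.006 and 0.053 m)) or ((x of blue_c in the frame of tray between 0.002 and 0.094 m and y of blue_c in the frame of tray between -0.045 and 0.045 m and z of blue_c in the frame of tray between 0.006 and 0.053 m) and not (x of green_c in the frame of tray between 0.002 and 0.094 m and y of green_c in the frame of tray between -0.045 and 0.045 m and z of green_c in the frame of tray between 0.006 and 0.053 m)) or ((x of blue_c in the frame of tray between 0.002 and 0.094 m and y of blue_c in the frame of tray between -0.045 and 0.045 m and z of blue_c in the frame of tray between 0.006 and 0.053 m) and not (x of amber_c in the frame of tray between 0.002 and 0.094 m and y of amber_c in the frame of tray between -0.045 and 0.045 m and z of amber_c in the frame of tray between 0.006 and 0.053 m))).
It fails at once if a disc falls off the tray ((z of green_c in the frame of tray below 0.04 m and not (x of green_c in the frame of tray between -0.005 and 0.1 m and y of green_c in the frame of tray between -0.05 and 0.05 m)) or (z of amber_c in the frame of tray below 0.04 m and not (x of amber_c in the frame of tray between -0.005 and 0.1 m and y of amber_c in the frame of tray between -0.05 and 0.05 m)) or (z of blue_c in the frame of tray below 0.04 m and not (x of blue_c in the frame of tray between -0.005 and 0.1 m and y of blue_c in the frame of tray between -0.05 and 0.05 m))).
It fails at once if the thumbscrew, objective, bottle or slide box is moved (over 20 mm) or tipped (over 0.3 rad) (distance of any of thumbscrew, objective, bottle, slidebox from where it was at the start of the episode above 0.02 m or angle between any of thumbscrew, objective, bottle, slidebox's own z axis and vertical above 0.3 rad).
It also fails if it takes over 64 s, if anything falls off the work surface, if the arm or the gripper's body presses on something with over 40 N, if the wrist force passes 120 N, or if a joint passes its speed limit or range.

## Working session

There is one attempt and no reset: what is moved stays moved. The work goes in short steps, Python scripts to look and compute and a shell command to move; the robot and the scene stay as the last step left them, time stands still between calls to the robot, and variables do not carry over. Pictures are saved under pics/ and viewed, and the job is handed in when it is done.

```bash
mkdir -p pics
python3 - <<'E'
from bench import ctrl
import cv2, numpy as np
np.set_printoptions(precision=4,suppress=True)
s=ctrl.get_state()
print(s)
for n in ("scene","top"):
    cv2.imwrite(f"pics/{n}0.png",ctrl.get_image(n)); print(n,ctrl.camera_info(n))
print(ctrl.nose_length)
E
```

```text
{'time': 0.0, 'joint_positions': array([ 1.1341,  0.3218, -0.0701,  1.4517,  0.0226,  1.3708, -0.0569]), 'qd': array([-0.0006,  0.0007,  0.001 , -0.0037, -0.    , -0.0005, -0.0014]), 'joint_torque': array([  0.0002, -49.1283,  -0.4043, -31.2522,  -0.0642,   0.0439,
         0.0002]), 'position': array([ 0.2829, -0.5846,  0.2405]), 'tool_rot': array([-2.661 ,  1.6682,  0.0026]), 'ft_force': array([ 0.2651,  0.0894, -0.0767]), 'torque': array([ 0.0628, -0.0396,  0.0065]), 'grip_width': 0.9998332472426379}
scene {'camera_matrix': array([[608.5142,   0.    , 324.2989],
       [  0.    , 608.5142, 243.6594],
       [  0.    ,   0.    ,   1.    ]]), 'xyz': array([ 1.0951, -0.3103,  0.7831]), 'orientation': array([-2.1011, -1.2872,  0.4806])}
top {'camera_matrix': array([[530.1107,   0.    , 326.2473],
       [  0.    , 530.1107, 228.5018],
       [  0.    ,   0.    ,   1.    ]]), 'xyz': array([ 0.3187, -0.0047,  1.0751]), 'orientation': array([-2.2302,  1.9585, -0.2256])}
0.019
```

View pics/scene0.png

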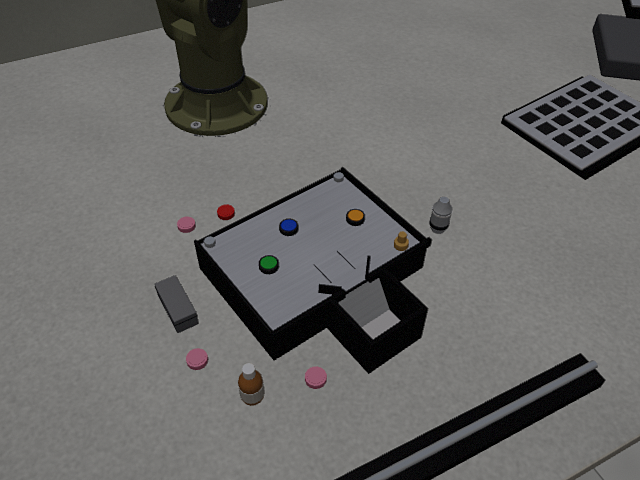

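View pics/top0.png

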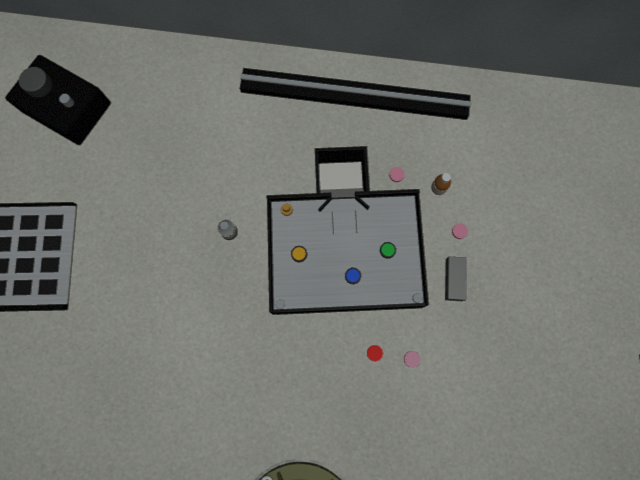

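Run:
```python
import cv2
a=cv2.imread("pics/top0.png")[130:330,220:480]
cv2.imwrite("pics/topz.png",cv2.resize(a,None,fx=3,fy=3,interpolation=cv2.INTER_CUBIC))
a=cv2.imread("pics/scene0.png")[160:380,180:440]
cv2.imwrite("pics/scenez.png",cv2.resize(a,None,fx=2.7,fy=2.7,interpolation=cv2.INTER_CUBIC))
```

```text
(no output)
```

View pics/topz.png

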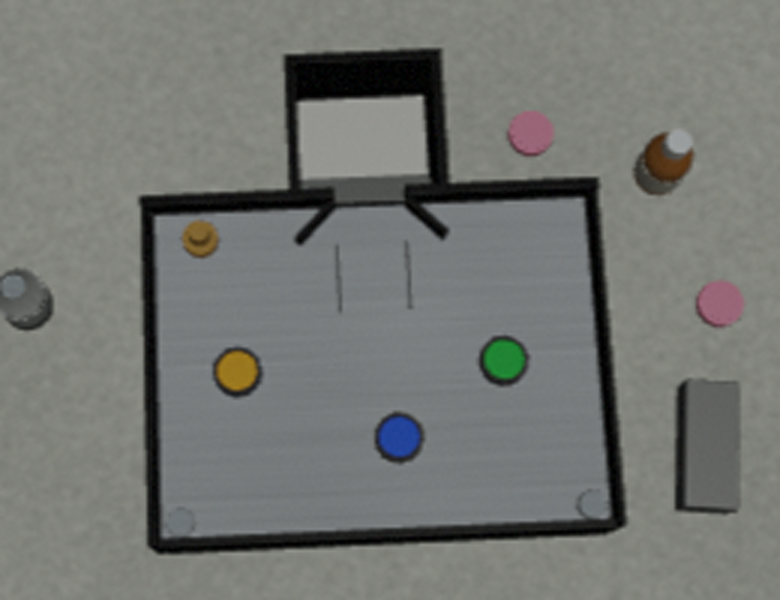

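View pics/scenez.png

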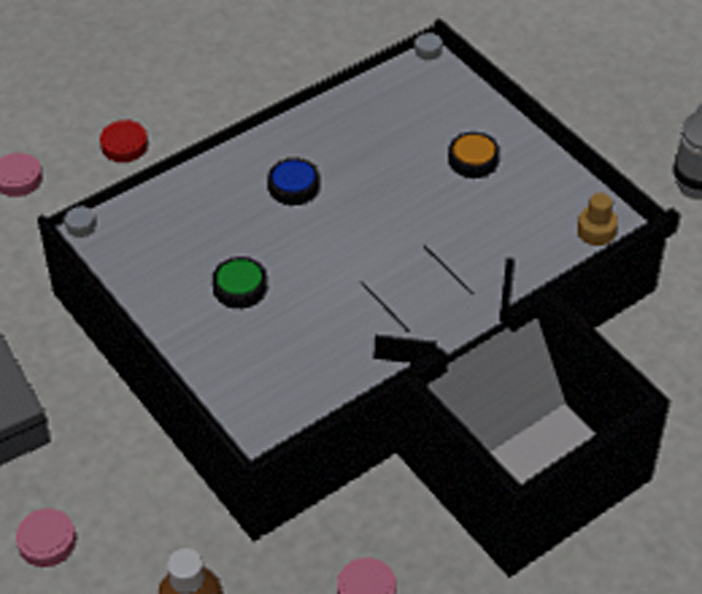

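```bash
cat > h.py <<'E'
import numpy as np, cv2
from scipy.spatial.transform import Rotation as R
from bench import ctrl
np.set_printoptions(precision=4,suppress=True)
def ray(cam,uv,z):
    i=ctrl.camera_info(cam);K=i["camera_matrix"];M=R.from_rotvec(i["orientation"]).as_matrix()
    d=M@np.linalg.inv(K)@np.array([uv[0],uv[1],1.]);c=i["xyz"]
    return (c+d*(z-c[2])/d[2])
def blobs(img,which):
    hsv=cv2.cvtColor(img,cv2.COLOR_BGR2HSV)
    rng={"green":((50,120,60),(75,255,255)),"amber":((14,170,100),(22,255,255)),"blue":((105,120,80),(125,255,255))}
    m=cv2.inRange(hsv,*map(np.array,rng[which]))
    n,_,st,ce=cv2.connectedComponentsWithStats(m)
    return [(ce[k],st[k,4]) for k in range(1,n) if st[k,4]>25]
E
python3 - <<'E'
from h import *
for n in ("top","scene"):
    im=cv2.imread(f"pics/{n}0.png")
    for w in ("green","amber","blue"):
        for c,a in blobs(im,w): print(n,w,c,a,ray(n,c,.07))
f=lambda u,v:(u/3+220,v/3+130)
g=lambda u,v:(u/2.7+180,v/2.7+160)
for nm,uv,z in [("gapL",(333,203),.06),("gapR",(406,201),.06),("wallL",(141,199),.076),("wallR",(598,180),.076),("backL",(155,550),.07),("backR",(623,522),.07),
 ("line1a",(336,243),.06),("line1b",(341,311),.06),("line2a",(406,240),.06),("line2b",(410,308),.06),("slotFL",(285,57),.076),("slotFR",(441,50),.076),("wingL",(300,241),.076),("wingR",(444,235),.076)]:
    print("top",nm,ray("top",f(*uv),z))
for nm,uv,z in [("l1a",(409,331),.06),("l1b",(361,282),.06),("l2a",(473,293),.06),("l2b",(425,246),.06),("rearcorner R",(57,225),.06),("frontR deck",(252,462),.076),("backL",(440,22),.065)]:
    print("scene",nm,ray("scene",g(*uv),z))
E
```

```text
top green [387.5578 249.1837] 147 [ 0.5212 -0.1025  0.07  ]
top amber [298.4328 253.0522] 134 [0.4914 0.0669 0.07  ]
top blue [352.5533 275.0733] 150 [ 0.4626 -0.0414  0.07  ]
scene green [268.1677 262.0539] 167 [ 0.5205 -0.1005  0.07  ]
scene amber [355.1797 214.7578] 128 [0.4909 0.0694 0.07  ]
scene blue [288.2754 224.6957] 138 [ 0.4621 -0.0391  0.07  ]
top gapL [0.6123 0.019  0.06  ]
top gapR [ 0.62   -0.0289  0.06  ]
top wallL [0.5941 0.1433 0.076 ]
top wallR [ 0.6458 -0.1517  0.076 ]
top backL [0.3713 0.1006 0.07  ]
top backR [ 0.4264 -0.1883  0.07  ]
top line1a [0.5854 0.0136 0.06  ]
top line1b [0.5402 0.0046 0.06  ]
top line2a [ 0.5934 -0.032   0.06  ]
top line2b [ 0.5481 -0.0399  0.06  ]
top slotFL [0.7039 0.0632 0.076 ]
top slotFR [ 0.7225 -0.0394  0.076 ]
top wingL [0.5795 0.0367 0.076 ]
top wingR [ 0.5956 -0.0557  0.076 ]
scene l1a [ 0.5929 -0.0284  0.06  ]
scene l1b [ 0.5487 -0.0363  0.06  ]
scene l2a [0.5849 0.0173 0.06  ]
scene l2b [0.5408 0.0097 0.06  ]
scene rearcorner R [ 0.4284 -0.1773  0.06  ]
scene frontR deck [ 0.6437 -0.1465  0.076 ]
scene backL [0.3738 0.1101 0.065 ]
```

```bash
cat >> h.py <<'E'
G=np.array([.613,-.004]);PSI=.178
def t2w(p): c,s=np.cos(PSI),np.sin(PSI);return G+np.array([[c,-s],[s,c]])@np.asarray(p)/1000
def w2t(p): c,s=np.cos(PSI),np.sin(PSI);return np.array([[c,s],[-s,c]])@(np.asarray(p)[:2]-G)*1000
def where():
    s=ctrl.get_state();M=R.from_rotvec(s["tool_rot"]).as_matrix()
    h=np.degrees(np.arctan2(-M[1,1],-M[0,1])-PSI)
    print("t",round(s["time"],2),"tray mm",w2t(s["position"]),"z",s["position"][2].round(4),"heading",h.round(1),"tilt",M[:,2],"F",s["ft_force"],"q7",s["joint_positions"][6].round(2),"w",round(s["grip_width"],3))
    return s,M,h
def goto(x,y,z,h):
    s,M,h0=where()
    print("drot z total (+tool z)",np.radians(-((h-h0+180)%360-180)).round(4))
    d=np.append(t2w((x,y)),z)-s["position"]
    print("dp cm now-axes",M.T@d*100)
    a=np.radians(h)+PSI;y_=-np.array([np.cos(a),np.sin(a),0]);z_=np.array([0,0,-1.]);x_=np.cross(y_,z_)
    print("dp cm final-axes",np.array([x_,y_,z_])@d*100)
def discs(tag):
    out={}
    for n in ("top","scene"):
        im=ctrl.get_image(n);cv2.imwrite(f"pics/{n}_{tag}.png",im)
        for w in ("green","amber","blue"):
            for c,a in blobs(im,w): print(n,w,"px",c.round(1),a,"tray",w2t(ray(n,c,.07)).round(1))
E
python3 - <<'E'
from h import *
for c in ("top","scene"):
  for w,u in (("g",[387.6,249.2]),("a",[298.4,253.1]),("b",[352.6,275.1])) if c=="top" else (("g",[268.2,262.05]),("a",[355.2,214.8]),("b",[288.3,224.7])):
    print(c,w,w2t(ray(c,u,.07)))
goto(-127.6,-109.6,.16,56.5)
E
```

```text
top g [-107.8535  -80.7145]
top a [-107.2085   91.3637]
top b [-154.7305  -10.2618]
scene g [-108.0789  -78.5287]
scene a [-107.0936   93.808 ]
scene b [-154.713   -7.834]
t 0.1 tray mm [-427.6635 -513.0577] z 0.2406 heading 15.6 tilt [-0.0009  0.0015 -1.    ] F [-0.6058  0.062   0.43  ] q7 -0.06 w 0.997
drot z total (+tool z) -0.7133
dp cm now-axes [-30.7547 -39.7685   8.1052]
dp cm final-axes [  2.7535 -50.2054   8.0571]
```

```bash
python3 -m crank '{"dp":[[0,0,0],[0,0,0],[0,0,0],[0,0,0],[0,0,0],[0,0,0],[0.3,-3,0],[0.3,-4,0]],"delta_rot":[[0,0,-0.119],[0,0,-0.119],[0,0,-0.119],[0,0,-0.119],[0,0,-0.119],[0,0,-0.118],[0,0,0],[0,0,0]]}' 0 20
python3 - <<'E'
from h import *
goto(-127.6,-109.6,.16,56.5)
E
```

```text
time: 0.9
position: [0.3147, -0.524, 0.2404]
tool_rot: [-3.075, 0.642, 0.002]
ft_force: [0.3, -0.3, 0.5]
grip_width: 0.356
t 0.9 tray mm [-385.7058 -458.9862] z 0.2404 heading 56.2 tilt [-0.0013  0.0005 -1.    ] F [ 0.3417 -0.2725  0.4838] q7 0.54 w 0.356
drot z total (+tool z) -0.0049
dp cm now-axes [  2.0376 -43.3911   8.0397]
dp cm final-axes [  2.2392 -43.3806   8.0427]
```

```bash
python3 -m crank '{"dp":[[0.3,-4.6,0],[0.3,-4.6,0],[0.3,-4.6,0],[0.3,-4.6,0],[0.3,-4.6,0.5],[0.3,-4.6,1],[0.2,-4.6,1],[0.2,-4.6,1]],"delta_rot":[[0,0,0],[0,0,0],[0,0,0],[0,0,0],[0,0,0],[0,0,0],[0,0,0],[0,0,0]]}'
python3 - <<'E'
from h import *
goto(-127.6,-109.6,.12,56.5)
E
```

```text
time: 1.7
position: [0.4825, -0.1922, 0.206]
tool_rot: [3.076, -0.635, -0.0]
ft_force: [0.2, -0.1, -0.3]
grip_width: 0.002
t 1.7 tray mm [-161.7106 -162.1004] z 0.206 heading 56.5 tilt [-0.0001 -0.0004 -1.    ] F [ 0.164  -0.1433 -0.2935] q7 -0.11 w 0.002
drot z total (+tool z) -0.0005
dp cm now-axes [-0.0565 -6.264   8.6013]
dp cm final-axes [-0.0533 -6.2606  8.6038]
```

```bash
python3 -m crank '{"dp":[[0,-2,1],[0,-2,1.5],[0,-1.5,1.5],[0,-0.6,1.5],[0,0,1.5],[0,0,1],[0,0,0],[0,0,0]],"delta_rot":[[0,0,0],[0,0,0],[0,0,0],[0,0,0],[0,0,0],[0,0,0],[0,0,0],[0,0,0]]}'
python3 - <<'E'
from h import *
goto(-127.6,-109.6,.083,56.5)
discs("a")
E
```

```text
time: 2.5
position: [0.5063, -0.1389, 0.1266]
tool_rot: [3.076, -0.637, -0.0]
ft_force: [0.3, -0.1, 1.0]
grip_width: 0.004
t 2.5 tray mm [-128.9407 -113.85  ] z 0.1266 heading 56.4 tilt [-0.0001 -0.0002 -1.    ] F [ 0.293  -0.0517  0.9718] q7 -0.27 w 0.004
drot z total (+tool z) -0.0018
dp cm now-axes [-0.1233 -0.4292  4.3577]
dp cm final-axes [-0.1228 -0.4284  4.3578]
top green px [386.1 248.6] 108 tray [-106.5  -77.9]
top amber px [298.5 253. ] 133 tray [-107.    91.3]
top blue px [352.5 275. ] 151 tray [-154.6  -10.1]
scene green px [268.1 262. ] 169 tray [-108.2  -78.7]
scene amber px [355.2 214.8] 130 tray [-107.    93.8]
scene blue px [288.3 224.7] 140 tray [-154.7   -7.9]
```

View pics/scene_a.png

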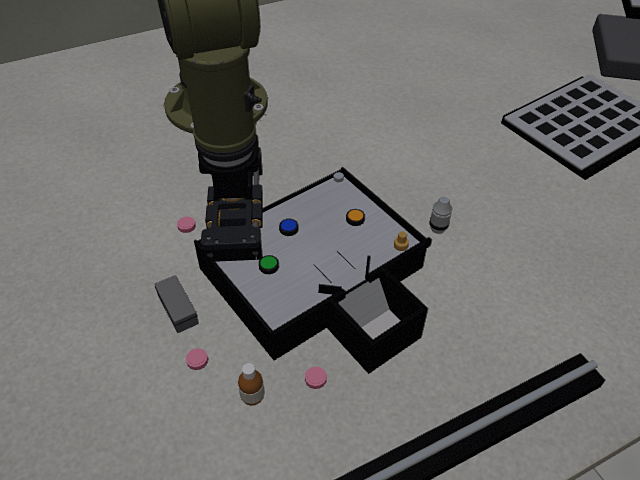

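View pics/top_a.png

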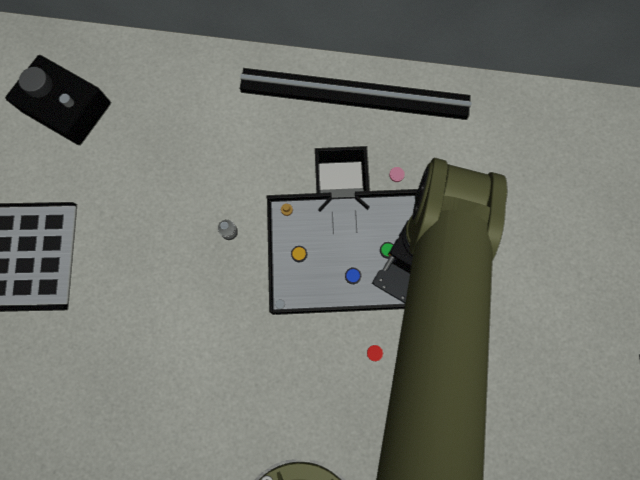

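```bash
python3 -m crank '{"dp":[[-0.1,0,1],[0,0,1],[0,0,1],[0,0,0.8],[0,0,0.5],[0,0,0],[0,0,0],[0,0,0]],"delta_rot":[[0,0,0],[0,0,0],[0,0,0],[0,0,0],[0,0,0],[0,0,0],[0,0,0],[0,0,0]]}'
python3 - <<'E'
from h import *
goto(-69.1,-21.3,.083,56.5)
E
```

```text
time: 3.4
position: [0.5059, -0.1376, 0.0839]
tool_rot: [3.077, -0.635, 0.001]
ft_force: [0.7, 0.2, 0.3]
grip_width: 0.007
t 3.4 tray mm [-129.0771 -112.5426] z 0.0839 heading 56.5 tilt [ 0.0008 -0.0004 -1.    ] F [0.7252 0.1862 0.3205] q7 -0.3 w 0.007
drot z total (+tool z) -0.0003
dp cm now-axes [ -0.0379 -10.9189   0.0945]
dp cm final-axes [ -0.0346 -10.9189   0.0947]
```

```bash
python3 -m crank '{"dp":[[0,-0.5,0.05],[0,-0.8,0],[0,-0.8,0],[0,-0.8,0],[0,-0.8,0],[0,-0.8,0],[0,-0.8,0],[0,-0.8,0]],"delta_rot":[[0,0,0],[0,0,0],[0,0,0],[0,0,0],[0,0,0],[0,0,0],[0,0,0],[0,0,0]]}'
python3 - <<'E'
from h import *
goto(-69.1,-21.3,.083,56.5)
discs("b")
E
```

```text
time: 4.2
position: [0.5299, -0.0809, 0.083]
tool_rot: [3.077, -0.635, -0.0]
ft_force: [-0.8, -0.5, 1.0]
grip_width: 0.002
t 4.2 tray mm [-95.4169 -60.9682] z 0.083 heading 56.5 tilt [-0.0001 -0.0001 -1.    ] F [-0.8384 -0.4691  0.9783] q7 -0.43 w 0.002
drot z total (+tool z) -0.0002
dp cm now-axes [ 0.0041 -4.7604  0.002 ]
dp cm final-axes [ 0.0051 -4.7604  0.0027]
top amber px [298.4 253. ] 134 tray [-107.1   91.3]
top blue px [350.4 278.6] 45 tray [-161.1   -5.8]
scene amber px [355.2 214.8] 130 tray [-107.    93.8]
```

View pics/scene_b.png

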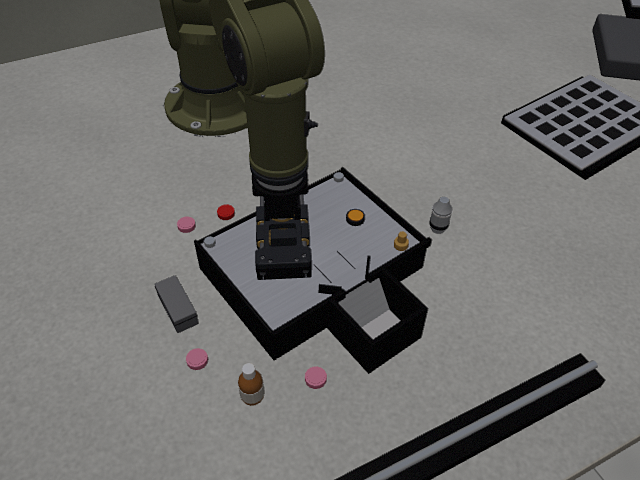

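```bash
python3 -m crank '{"dp":[[0,-0.8,0],[0,-0.8,0],[0,-0.8,0],[0,-0.8,0],[0,-0.8,0],[0,-0.5,0],[0,-0.2,0],[0,0,0]],"delta_rot":[[0,0,0],[0,0,0],[0,0,0],[0,0,0],[0,0,0],[0,0,0],[0,0,0],[0,0,0]]}'
python3 - <<'E'
from h import *
where()
E
python3 -m crank '{"dp":[[0,1,0],[0,1,-1],[0,1.5,-2],[0,1.5,-1],[0,1,0],[0,0,0],[0,0,0],[0,0,0]],"delta_rot":[[0,0,0],[0,0,0],[0,0,0],[0,0,0],[0,0,0.14],[0,0,0.145],[0,0,0.145],[0,0,0.145]]}'
python3 - <<'E'
from h import *
goto(-95,0,.12,0)
discs("c")
E
```

```text
time: 5.1
position: [0.5483, -0.038, 0.083]
tool_rot: [3.077, -0.634, -0.0]
ft_force: [0.6, 0.2, -0.5]
grip_width: 0.006
t 5.1 tray mm [-69.6926 -22.0242] z 0.083 heading 56.5 tilt [-0.0001 -0.     -1.    ] F [ 0.5771  0.1746 -0.545 ] q7 -0.53 w 0.006
time: 5.9
position: [0.5241, -0.0953, 0.1239]
tool_rot: [2.764, -1.492, 0.002]
ft_force: [0.5, 0.2, 0.2]
grip_width: 0.007
t 5.9 tray mm [-103.6884  -74.1046] z 0.1239 heading 23.1 tilt [ 0.0006 -0.0009 -1.    ] F [0.4609 0.1595 0.157 ] q7 -0.94 w 0.007
drot z total (+tool z) 0.4026
dp cm now-axes [-6.4781 -3.7026  0.3858]
dp cm final-axes [-7.4105 -0.8688  0.3928]
top green px [344.  224.8] 137 tray [-55.7   0.5]
top amber px [298.4 253.1] 135 tray [-107.2   91.4]
top blue px [351.2 276.9] 89 tray [-158.1   -7.4]
scene green px [330.5 258.5] 162 tray [-56.3   2.5]
scene amber px [355.2 214.8] 130 tray [-107.    93.8]
scene blue px [291.1 225.5] 76 tray [-150.6   -5.2]
```

View pics/scene_c.png

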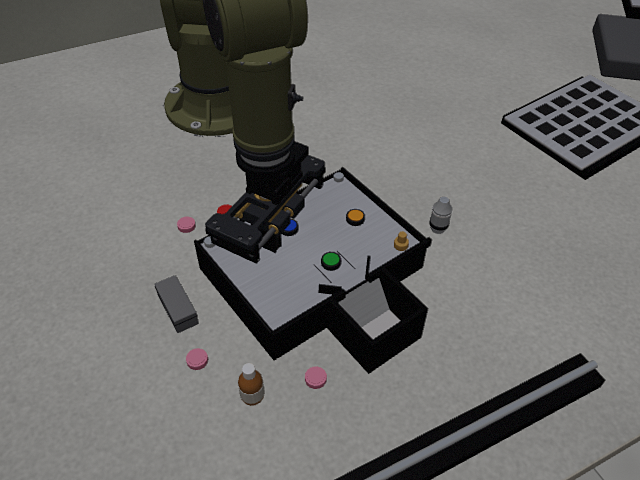

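```bash
python3 -m crank '{"dp":[[0,0,0],[0,0,0],[0,0,0],[-2.5,-0.3,0],[-2.5,-0.3,0],[-2.5,-0.3,0],[0,0,1],[0,0,1]],"delta_rot":[[0,0,0.134],[0,0,0.134],[0,0,0.134],[0,0,0],[0,0,0],[0,0,0],[0,0,0],[0,0,0]]}'
python3 - <<'E'
from h import *
goto(-95,1.5,.083,0)
E
```

```text
time: 6.8
position: [0.5196, -0.0186, 0.1032]
tool_rot: [2.422, -2.001, 0.002]
ft_force: [0.8, -0.9, -0.1]
grip_width: 0.007
t 6.8 tray mm [-94.5168   2.1207] z 0.1032 heading 0.7 tilt [ 0.0011 -0.001  -1.    ] F [ 0.8339 -0.8945 -0.1228] q7 -1.49 w 0.007
drot z total (+tool z) 0.0118
dp cm now-axes [0.0591 0.0508 2.0154]
dp cm final-axes [0.0621 0.0483 2.0154]
```

```bash
python3 -m crank '{"dp":[[0,0,1],[0,0,1],[0,0,0],[0,-0.6,0],[0,-0.8,0],[0,-0.8,0],[0,-0.8,0],[0,-0.8,0]],"delta_rot":[[0,0,0.011],[0,0,0],[0,0,0],[0,0,0],[0,0,0],[0,0,0],[0,0,0],[0,0,0]]}'
python3 - <<'E'
from h import *
goto(-18,1,.083,0)
E
```

```text
time: 7.6
position: [0.5578, -0.0112, 0.0832]
tool_rot: [-2.408, 2.017, -0.0]
ft_force: [-0.8, 0.5, 0.3]
grip_width: 0.004
t 7.6 tray mm [-55.6052   2.6723] z 0.0832 heading -0.1 tilt [ 0.0003 -0.     -1.    ] F [-0.7929  0.5102  0.2991] q7 -1.55 w 0.004
drot z total (+tool z) -0.002
dp cm now-axes [ 0.1597 -3.7608  0.0261]
dp cm final-axes [ 0.1672 -3.7605  0.0249]
```

```bash
python3 -m crank '{"dp":[[0,-0.8,0],[0,-0.8,0],[0,-0.8,0],[0,-0.8,0],[0,-0.6,0],[0,0,0],[0,0,0],[0,0.5,0]],"delta_rot":[[0,0,0],[0,0,0],[0,0,0],[0,0,0],[0,0,0],[0,0,0],[0,0,0],[0,0,0]]}'
python3 - <<'E'
from h import *
where()
discs("d")
E
```

```text
time: 8.4
position: [0.5893, -0.0056, 0.083]
tool_rot: [-2.408, 2.017, -0.0]
ft_force: [0.5, -0.5, -0.2]
grip_width: 0.005
t 8.4 tray mm [-23.5753   2.6479] z 0.083 heading -0.1 tilt [ 0.0002  0.0001 -1.    ] F [ 0.4532 -0.5129 -0.2383] q7 -1.58 w 0.005
top amber px [298.4 253. ] 134 tray [-107.1   91.3]
scene blue px [288.1 224.4] 133 tray [-155.5   -7.6]
```

View pics/scene_d.png

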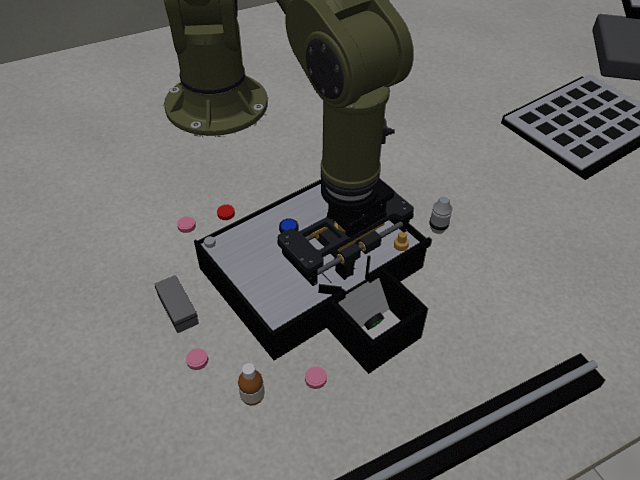

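```bash
python3 -m crank '{"dp":[[0,0.5,-1],[0,1,-2],[0,0,-2],[0,0,0],[0,0,0],[0,0,0],[0,0,0],[0,0,0]],"delta_rot":[[0,0,0],[0,0,-0.14],[0,0,-0.149],[0,0,-0.149],[0,0,-0.149],[0,0,-0.149],[0,0,-0.149],[0,0,-0.149]]}'
python3 -m crank '{"dp":[[0,0,0],[0,0,0],[0,0,0],[0,0,0],[0,0,0],[0,0,0],[0,0,0],[0,0,0]],"delta_rot":[[0,0,-0.149],[0,0,-0.149],[0,0,-0.149],[0,0,-0.149],[0,0,-0.149],[0,0,-0.149],[0,0,-0.145],[0,0,0]]}'
python3 - <<'E'
from h import *
goto(-123.9,122.7,.13,119.3)
discs("e")
E
```

```text
time: 9.3
position: [0.5744, -0.0085, 0.1339]
tool_rot: [3.092, -0.554, 0.001]
ft_force: [-0.9, 0.2, 0.8]
grip_width: 0.004
time: 10.1
position: [0.5744, -0.0086, 0.1337]
tool_rot: [2.962, 1.045, 0.0]
ft_force: [1.5, 0.3, 0.5]
grip_width: 0.003
t 10.1 tray mm [-38.8266   2.3012] z 0.1337 heading 118.7 tilt [ 0.0004 -0.0006 -1.    ] F [1.4642 0.3139 0.5187] q7 0.44 w 0.003
drot z total (+tool z) -0.0113
dp cm now-axes [ -1.6922 -14.6451   0.3575]
dp cm final-axes [ -1.5269 -14.663    0.368 ]
top amber px [298.4 253.1] 136 tray [-107.3   91.3]
scene green px [379.1 329.1] 139 tray [ 88.  -23.4]
scene blue px [288.2 224.7] 142 tray [-154.8   -7.9]
```

View pics/scene_e.png

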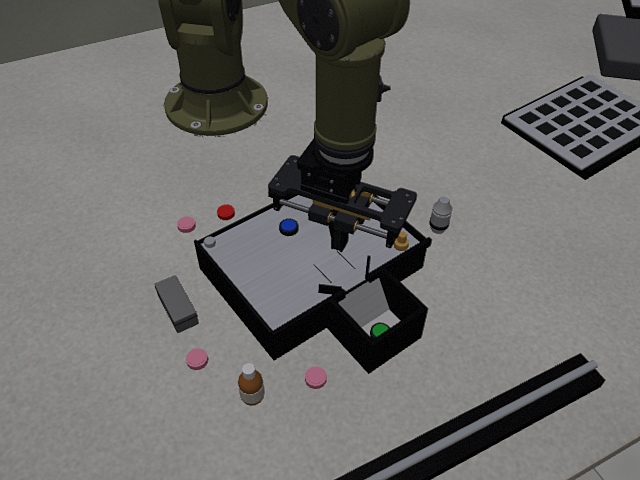

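```bash
python3 -m crank '{"dp":[[-0.2,-2,0],[-0.2,-2.4,0],[-0.3,-2.5,0],[-0.3,-2.5,0],[-0.3,-2.5,0],[-0.2,-2,0],[0,-0.7,0],[0,0,0]],"delta_rot":[[0,0,-0.011],[0,0,0],[0,0,0],[0,0,0],[0,0,0],[0,0,0],[0,0,0],[0,0,0]]}'
python3 - <<'E'
from h import *
goto(-123.9,122.7,.083,119.3)
E
```

```text
time: 11.0
position: [0.4702, 0.0954, 0.1334]
tool_rot: [2.956, 1.061, 0.001]
ft_force: [-0.1, -0.6, 0.6]
grip_width: 0.007
t 11.0 tray mm [-122.9228  123.1172] z 0.1334 heading 119.3 tilt [ 0.0011 -0.0011 -1.    ] F [-0.0918 -0.566   0.5614] q7 0.35 w 0.007
drot z total (+tool z) -0.0004
dp cm now-axes [-0.1062 -0.0192  5.0412]
dp cm final-axes [-0.1056 -0.0114  5.0412]
```

```bash
python3 -m crank '{"dp":[[-0.1,0,1],[0,0,1],[0,0,1],[0,0,1],[0,0,0.6],[0,0,0.4],[0,0,0],[0,0,0]],"delta_rot":[[0,0,0],[0,0,0],[0,0,0],[0,0,0],[0,0,0],[0,0,0],[0,0,0],[0,0,0]]}'
python3 - <<'E'
from h import *
goto(-67.5,22.2,.083,119.3)
discs("f")
E
```

```text
time: 11.8
position: [0.4697, 0.0945, 0.0832]
tool_rot: [2.957, 1.061, 0.0]
ft_force: [0.6, 0.2, -0.2]
grip_width: 0.006
t 11.8 tray mm [-123.5638  122.3152] z 0.0832 heading 119.3 tilt [ 0.0003  0.0001 -1.    ] F [ 0.5583  0.2169 -0.2359] q7 0.29 w 0.006
drot z total (+tool z) -0.0002
dp cm now-axes [-0.0075 11.4744  0.0189]
dp cm final-axes [-0.0103 11.4744  0.0174]
top green px [339.2 174.8] 119 tray [46.9  4.4]
top blue px [352.5 275. ] 151 tray [-154.6  -10.1]
scene green px [379.1 329.1] 139 tray [ 88.  -23.4]
scene amber px [355.2 214.8] 130 tray [-107.    93.8]
scene blue px [288.2 224.7] 142 tray [-154.8   -7.9]
```

View pics/scene_f.png

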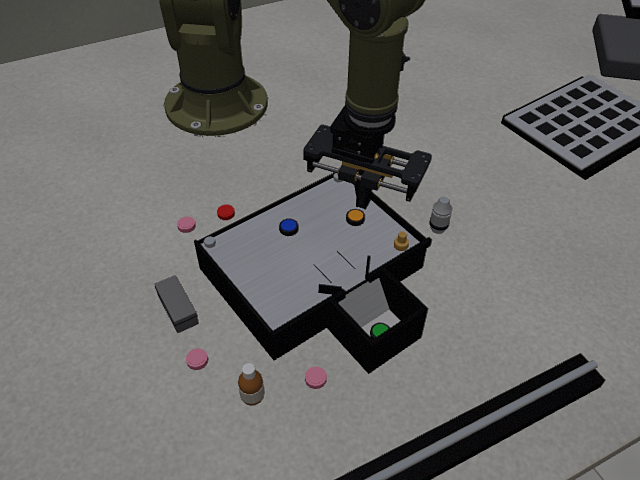

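```bash
python3 -m crank '{"dp":[[0,0.5,0],[0,0.8,0],[0,0.8,0],[0,0.8,0],[0,0.8,0],[0,0.8,0],[0,0.8,0],[0,0.8,0]],"delta_rot":[[0,0,0],[0,0,0],[0,0,0],[0,0,0],[0,0,0],[0,0,0],[0,0,0],[0,0,0]]}'
python3 - <<'E'
from h import *
goto(-67.5,22.2,.083,119.3)
discs("g")
E
```

```text
time: 12.7
position: [0.5087, 0.0467, 0.083]
tool_rot: [-2.957, -1.061, 0.0]
ft_force: [-0.6, 0.3, -0.0]
grip_width: 0.009
t 12.7 tray mm [-93.6405  68.4044] z 0.083 heading 119.3 tilt [-0.0001 -0.     -1.    ] F [-0.5502  0.3126 -0.0234] q7 0.35 w 0.009
drot z total (+tool z) -0.0004
dp cm now-axes [ 0.0207  5.3086 -0.0028]
dp cm final-axes [ 0.0185  5.3086 -0.0025]
top green px [341.1 174.3] 74 tray [47.9  0.5]
scene green px [379.1 329.1] 139 tray [ 88.  -23.4]
scene amber px [342.7 236.6] 146 tray [-81.1  46.6]
scene blue px [288.2 224.7] 142 tray [-154.8   -7.9]
```

```bash
python3 -m crank '{"dp":[[0,0.8,0],[0,0.8,0],[0,0.8,0],[0,0.8,0],[0,0.8,0],[0,0.8,0],[0,0.4,0],[0,0,0]],"delta_rot":[[0,0,0],[0,0,0],[0,0,0],[0,0,0],[0,0,0],[0,0,0],[0,0,0],[0,0,0]]}'
python3 -m crank '{"dp":[[0,-1,0],[0,-1,0],[0,-1,-1.5],[0,-1,-2],[0,0,-1],[0,0,0],[0,0,0],[0,0,0]],"delta_rot":[[0,0,0],[0,0,0],[0,0,0],[0,0,0.12],[0,0,0.149],[0,0,0.149],[0,0,0.149],[0,0,0.149]]}'
python3 - <<'E'
from h import *
goto(-95,0,.12,0)
discs("h")
E
```

```text
time: 13.6
position: [0.5417, 0.0065, 0.0829]
tool_rot: [-2.957, -1.06, -0.0]
ft_force: [-0.0, 0.3, -0.1]
grip_width: 0.004
time: 14.4
position: [0.515, 0.0394, 0.1281]
tool_rot: [3.141, -0.049, -0.0]
ft_force: [-0.8, -0.4, -0.8]
grip_width: -0.0
t 14.4 tray mm [-88.8012  60.0317] z 0.1281 heading 78.0 tilt [-0.     -0.0005 -1.    ] F [-0.7612 -0.4108 -0.7692] q7 -0.28 w -0.0
drot z total (+tool z) 1.3615
dp cm now-axes [0.6411 6.0005 0.8181]
dp cm final-axes [6.0032 0.6199 0.8149]
scene green px [379.1 329.1] 139 tray [ 88.  -23.4]
scene amber px [330.3 258.7] 159 tray [-56.2   2. ]
scene blue px [288.3 224.7] 140 tray [-154.7   -7.9]
```

View pics/scene_h.png

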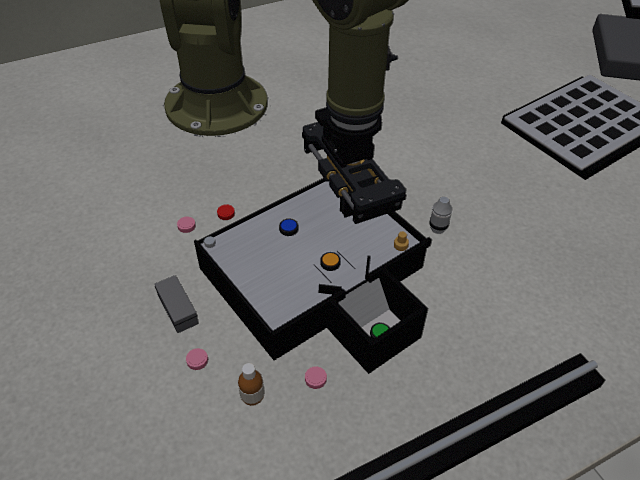

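```bash
python3 -m crank '{"dp":[[0,0,0],[0,0,0],[0,0,0],[0,0,0],[0,0,0],[0,0,0],[0,0,0],[0,0,0]],"delta_rot":[[0,0,0.149],[0,0,0.149],[0,0,0.149],[0,0,0.149],[0,0,0.149],[0,0,0.149],[0,0,0.149],[0,0,0.149]]}'
python3 -m crank '{"dp":[[0,0,0],[0,0,0],[1.5,0.2,0],[2,0.2,0],[1.6,0.2,0],[0.8,0,0],[0,0,1],[0,0,1]],"delta_rot":[[0,0,0.12],[0,0,0.05],[0,0,0],[0,0,0],[0,0,0],[0,0,0],[0,0,0],[0,0,0]]}'
python3 - <<'E'
from h import *
goto(-95,1,.083,0)
E
```

```text
time: 15.3
position: [0.5153, 0.0389, 0.1279]
tool_rot: [2.575, -1.799, -0.0]
ft_force: [-0.7, 0.3, 0.1]
grip_width: 0.006
time: 16.1
position: [0.5206, -0.02, 0.1074]
tool_rot: [-2.416, 2.008, 0.0]
ft_force: [0.6, 0.8, -0.5]
grip_width: 0.007
t 16.1 tray mm [-93.8113   0.5822] z 0.1074 heading 0.3 tilt [ 0.0002  0.0004 -1.    ] F [ 0.5534  0.7945 -0.482 ] q7 -1.5 w 0.007
drot z total (+tool z) 0.0058
dp cm now-axes [-0.0417  0.1193  2.4361]
dp cm final-axes [-0.0418  0.1189  2.4361]
```

```bash
python3 -m crank '{"dp":[[0,0,1],[0,0,1],[0,0,0.4],[0,0,0],[0,-0.7,0],[0,-0.8,0],[0,-0.8,0],[0,-0.8,0]],"delta_rot":[[0,0,0.006],[0,0,0],[0,0,0],[0,0,0],[0,0,0],[0,0,0],[0,0,0],[0,0,0]]}'
python3 - <<'E'
from h import *
goto(-18,1,.083,0)
E
python3 -m crank '{"dp":[[0,-0.8,0],[0,-0.8,0],[0,-0.8,0],[0,-0.8,0],[0,-0.8,0],[0,-0.4,0],[0,0,0],[0,0,0]],"delta_rot":[[0,0,0],[0,0,0],[0,0,0],[0,0,0],[0,0,0],[0,0,0],[0,0,0],[0,0,0]]}'
python3 - <<'E'
from h import *
goto(-18,1,.083,0)
discs("i")
E
```

```text
time: 16.9
position: [0.5524, -0.0155, 0.0844]
tool_rot: [-2.408, 2.018, -0.001]
ft_force: [-1.3, -0.2, 0.5]
grip_width: 0.004
t 16.9 tray mm [-61.7143  -0.604 ] z 0.0844 heading -0.1 tilt [ 0.0007 -0.0001 -1.    ] F [-1.3325 -0.2081  0.4796] q7 -1.56 w 0.004
drot z total (+tool z) -0.0022
dp cm now-axes [-0.17   -4.371   0.1411]
dp cm final-axes [-0.1604 -4.3714  0.1382]
time: 17.7
position: [0.5944, -0.0079, 0.0839]
tool_rot: [2.408, -2.017, -0.0]
ft_force: [1.3, 0.9, -0.6]
grip_width: 0.005
t 17.7 tray mm [-18.9689  -0.5581] z 0.0839 heading -0.1 tilt [-0.0003 -0.0001 -1.    ] F [ 1.2569  0.9079 -0.5669] q7 -1.6 w 0.005
drot z total (+tool z) -0.002
dp cm now-axes [-0.156  -0.0966  0.0908]
dp cm final-axes [-0.1558 -0.0969  0.0908]
scene green px [379.  329.1] 140 tray [ 87.9 -23.3]
scene blue px [288.2 224.7] 142 tray [-154.8   -7.9]
```

View pics/scene_i.png

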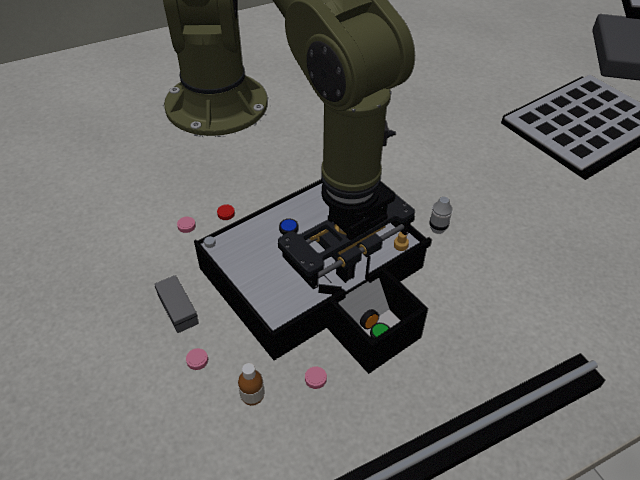

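```bash
python3 -m crank '{"dp":[[0,0.5,-1],[0,1,-2],[0,1.5,-1.7],[0,2,0],[0,2.2,0],[0.2,2.2,0],[0.3,2.2,0],[0.3,2.2,0]],"delta_rot":[[0,0,0],[0,0,0],[0,0,0],[0,0,0],[0,0,0],[0,0,-0.02],[0,0,-0.02],[0,0,-0.02]]}'
python3 - <<'E'
from h import *
goto(-188.1,-11,.12,3.5)
discs("j")
E
```

```text
time: 18.6
position: [0.4594, -0.0414, 0.1317]
tool_rot: [2.468, -1.943, 0.002]
ft_force: [-0.1, -0.2, 0.7]
grip_width: 0.01
t 18.6 tray mm [-157.8249   -9.6349] z 0.1317 heading 3.4 tilt [ 0.0007 -0.0008 -1.    ] F [-0.0929 -0.1937  0.6987] q7 -1.32 w 0.01
drot z total (+tool z) -0.0022
dp cm now-axes [-0.043   3.0309  1.1699]
dp cm final-axes [-0.0486  3.0302  1.1714]
top green px [339.1 174.6] 116 tray [47.4  4.6]
scene green px [379.1 329.1] 139 tray [ 88.  -23.3]
scene blue px [288.2 224.7] 142 tray [-154.8   -7.9]
```

View pics/scene_j.png

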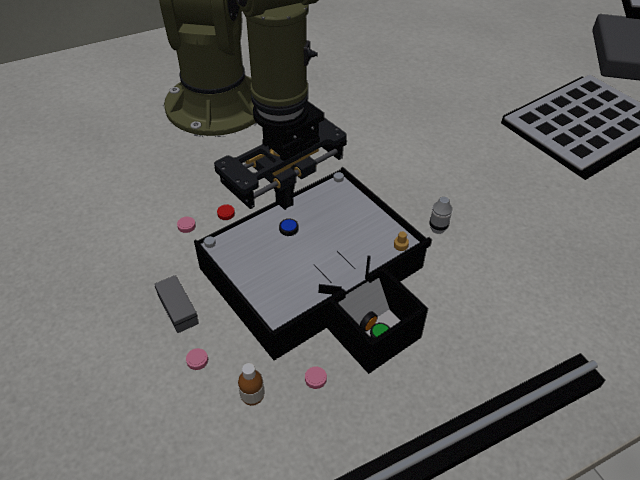

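```bash
python3 -m crank '{"dp":[[0,1,0],[0,1,0],[0,0.9,0.5],[0,0.1,1],[0,0,1],[0,0,1],[0,0,0.8],[0,0,0.5]],"delta_rot":[[0,0,0],[0,0,0],[0,0,0],[0,0,0],[0,0,0],[0,0,0],[0,0,0],[0,0,0]]}'
python3 - <<'E'
from h import *
goto(-20,-0.5,.083,3.5)
discs("k")
a=cv2.imread("pics/scene_k.png")[200:380,260:440]
cv2.imwrite("pics/kz.png",cv2.resize(a,None,fx=3.3,fy=3.3,interpolation=cv2.INTER_CUBIC))
E
```

```text
time: 19.5
position: [0.431, -0.0479, 0.0818]
tool_rot: [2.468, -1.944, -0.003]
ft_force: [0.6, 0.2, 0.3]
grip_width: 0.002
t 19.5 tray mm [-186.935   -10.9806] z 0.0818 heading 3.3 tilt [-0.0015  0.0008 -1.    ] F [0.5851 0.2466 0.2632] q7 -1.3 w 0.002
drot z total (+tool z) -0.0028
dp cm now-axes [ -0.0746 -16.726   -0.1447]
dp cm final-axes [ -0.027  -16.7263  -0.123 ]
top green px [339.1 174.6] 117 tray [47.3  4.5]
scene green px [379.1 329.1] 138 tray [ 88.  -23.3]
scene blue px [288.2 224.7] 142 tray [-154.8   -7.9]
```

View pics/kz.png

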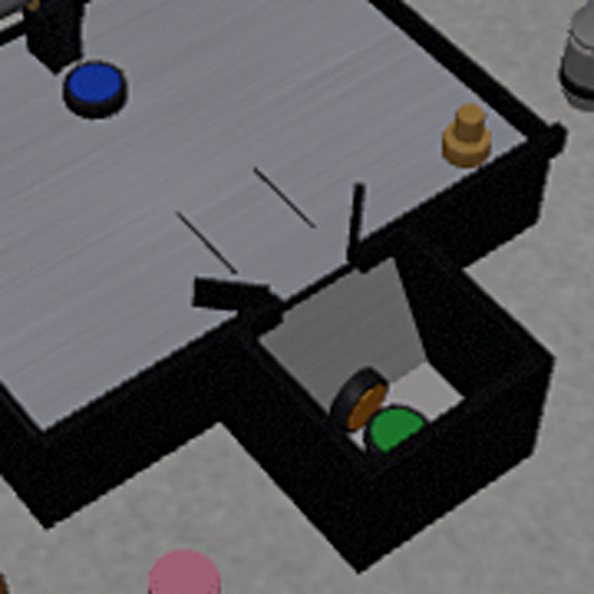

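```bash
python3 -m crank '{"dp":[[0,0,-0.1],[0,-0.6,0],[0,-0.8,0],[0,-0.8,0],[0,-0.8,0],[0,-0.8,0],[0,-0.8,0],[0,-0.8,0]],"delta_rot":[[0,0,-0.026],[0,0,0],[0,0,0],[0,0,0],[0,0,0],[0,0,0],[0,0,0],[0,0,0]]}'
python3 -m crank '{"dp":[[0,-0.8,0],[0,-0.8,0],[0,-0.8,0],[0,-0.8,0],[0,-0.8,0],[0,-0.5,0],[0,-0.2,0],[0,0,0]],"delta_rot":[[0,0,0],[0,0,0],[0,0,0],[0,0,0],[0,0,0],[0,0,0],[0,0,0],[0,0,0]]}'
python3 - <<'E'
from h import *
goto(-18,2.5,.083,5)
discs("l")
a=cv2.imread("pics/scene_l.png")[200:380,260:440]
cv2.imwrite("pics/lz.png",cv2.resize(a,None,fx=3.3,fy=3.3,interpolation=cv2.INTER_CUBIC))
E
```

```text
time: 20.4
position: [0.4842, -0.0341, 0.084]
tool_rot: [2.492, -1.912, -0.0]
ft_force: [-0.1, -1.0, 1.2]
grip_width: 0.004
time: 21.2
position: [0.529, -0.022, 0.084]
tool_rot: [-2.493, 1.912, 0.0]
ft_force: [-0.6, -0.0, -0.4]
grip_width: 0.007
t 21.2 tray mm [-85.8065  -2.8205] z 0.084 heading 4.8 tilt [-0.0001  0.0001 -1.    ] F [-0.5533 -0.0409 -0.4267] q7 -1.45 w 0.007
drot z total (+tool z) -0.0032
dp cm now-axes [ 0.039  -6.8014  0.0963]
dp cm final-axes [ 0.0609 -6.8012  0.0966]
scene green px [379.1 329.1] 138 tray [ 88.  -23.3]
scene blue px [328.4 257.2] 161 tray [-60.4   1.6]
```

View pics/lz.png

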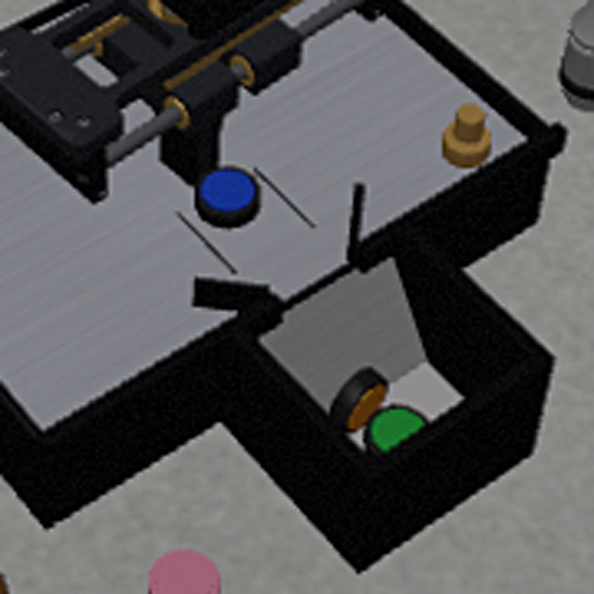

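```bash
python3 -m crank '{"dp":[[0,-0.6,0],[0,-0.8,0],[0,-0.8,0],[0,-0.8,0],[0,-0.8,0],[0,-0.8,0],[0,-0.6,0],[0,-0.4,0]],"delta_rot":[[0,0,0],[0,0,0],[0,0,0],[0,0,0],[0,0,0],[0,0,0],[0,0,0],[0,0,0]]}'
python3 - <<'E'
from h import *
goto(-18,2.5,.083,5)
E
python3 -m crank '{"dp":[[0,-0.6,0],[0,-0.5,0],[0,0,0],[0,0,0],[0,0.5,0],[0,1,0],[0,1,-2],[0,1,-2]],"delta_rot":[[0,0,0],[0,0,0],[0,0,0],[0,0,0],[0,0,0],[0,0,0],[0,0,0],[0,0,0]]}'
python3 - <<'E'
from h import *
where()
discs("m")
a=cv2.imread("pics/scene_m.png")[200:380,260:440]
cv2.imwrite("pics/mz.png",cv2.resize(a,None,fx=3.3,fy=3.3,interpolation=cv2.INTER_CUBIC))
E
```

```text
time: 22.1
position: [0.5836, -0.0073, 0.084]
tool_rot: [-2.493, 1.912, 0.0]
ft_force: [-0.0, 0.1, 0.3]
grip_width: 0.006
t 22.1 tray mm [-29.5145   1.957 ] z 0.084 heading 4.8 tilt [ 0.      0.0002 -1.    ] F [-0.0308  0.1256  0.3443] q7 -1.51 w 0.006
drot z total (+tool z) -0.0032
dp cm now-axes [ 0.0426 -1.1519  0.0965]
dp cm final-axes [ 0.0463 -1.1518  0.0964]
time: 22.9
position: [0.5578, -0.0143, 0.1237]
tool_rot: [2.491, -1.912, -0.003]
ft_force: [0.1, 0.0, -0.5]
grip_width: 0.006
t 22.9 tray mm [-56.1331  -0.3325] z 0.1237 heading 4.8 tilt [-0.0024 -0.0002 -1.    ] F [ 0.1151  0.0142 -0.5216] q7 -1.46 w 0.006
scene green px [379.3 329.5] 124 tray [ 88.7 -23.5]
scene blue px [368.7 308.4] 153 tray [ 51.8 -11.8]
```

View pics/mz.png

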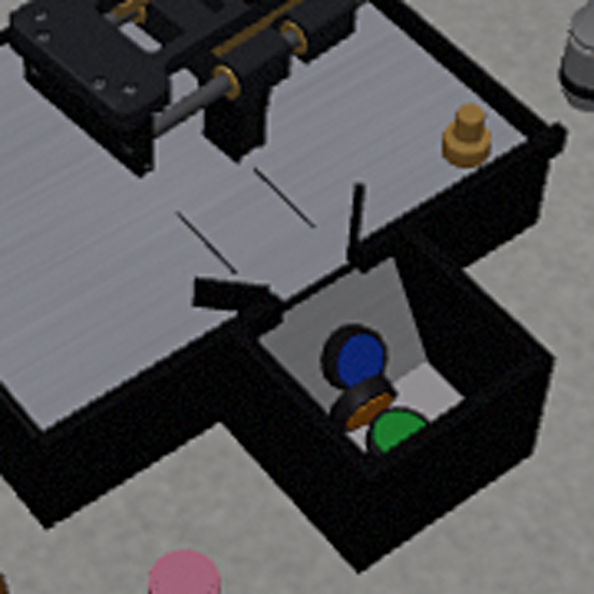

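Run:
```python
from h import *
discs("n")
for uv in ((368.7,308.4),(374,317)):
  for z in (.03,.035,.04,.045,.05,.055,.06):
    p=w2t(ray("scene",uv,z)); 
    # face plane of disc flat on slide: distance to slide surface line
    n=np.array([.848,.53]); d=n@(np.array([p[0],z*1000])-np.array([2,60]))
    print(z,p.round(1),"height above slide mm",d.round(1))
a=cv2.imread("pics/top_n.png")[140:230,290:400]
cv2.imwrite("pics/nt.png",cv2.resize(a,None,fx=6,fy=6,interpolation=cv2.INTER_CUBIC))
```

```text
scene green px [379.3 329.5] 124 tray [ 88.7 -23.5]
scene blue px [368.7 308.4] 153 tray [ 51.8 -11.8]
0.03 [31.2  9.3] height above slide mm 8.9
0.035 [33.8  6.7] height above slide mm 13.7
0.04 [36.4  4. ] height above slide mm 18.5
0.045 [38.9  1.4] height above slide mm 23.4
0.05 [41.5 -1.2] height above slide mm 28.2
0.055 [44.1 -3.9] height above slide mm 33.1
0.06 [46.7 -6.5] height above slide mm 37.9
0.03 [48.2  5.3] height above slide mm 23.3
0.035 [50.7  2.7] height above slide mm 28.0
0.04 [53.1  0.1] height above slide mm 32.8
0.045 [55.6 -2.5] height above slide mm 37.5
0.05 [58.1 -5.1] height above slide mm 42.2
0.055 [60.5 -7.7] height above slide mm 47.0
0.06 [ 63.  -10.3] height above slide mm 51.7
```

View pics/nt.png

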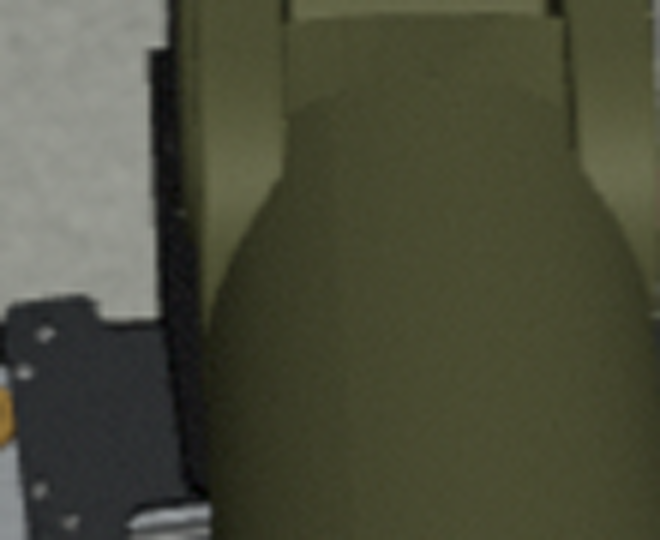

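```bash
python3 -m crank '{"dp":[[0,2,-1.5],[1,2,-1.5],[2,2,-1.5],[3,2,-1.5],[4,1,-1],[4,0,0],[3,0,0],[2,0,0]],"delta_rot":[[0,0,0],[0,0,0],[0,0,0],[0,0,0],[0,0,0],[0,0,0],[0,0,0],[0,0,0]]}'
python3 -m crank '{"dp":[[2,0,0],[2,0,0],[1,0,0],[0,0,0],[0,0,0],[0,0,0],[0,0,0],[0,0,0]],"delta_rot":[[0,0,0],[0,0,0],[0,0,0],[0,0,0],[0,0,0],[0,0,0],[0,0,0],[0,0,0]]}'
python3 - <<'E'
from h import *
where()
discs("o")
a=cv2.imread("pics/top_o.png")[130:330,220:480]
cv2.imwrite("pics/ot.png",cv2.resize(a,None,fx=3,fy=3,interpolation=cv2.INTER_CUBIC))
E
```

```text
time: 23.9
position: [0.5214, -0.2233, 0.1927]
tool_rot: [2.489, -1.915, -0.002]
ft_force: [0.5, 1.0, -1.6]
grip_width: 0.001
time: 24.7
position: [0.5351, -0.2682, 0.1943]
tool_rot: [2.493, -1.911, 0.0]
ft_force: [-0.4, -0.6, 0.1]
grip_width: 0.004
t 24.7 tray mm [-123.4743 -246.2558] z 0.1943 heading 4.9 tilt [ 0.0002 -0.0002 -1.    ] F [-0.4346 -0.6395  0.1192] q7 -0.97 w 0.004
top green px [338.9 173.4] 103 tray [49.9  4.8]
top amber px [343.  183.4] 29 tray [28.7 -2.2]
top blue px [339.  187.1] 29 tray [21.5  6.2]
scene green px [379.3 329.5] 124 tray [ 88.7 -23.5]
scene blue px [368.6 308.4] 154 tray [ 51.8 -11.9]
```

View pics/ot.png

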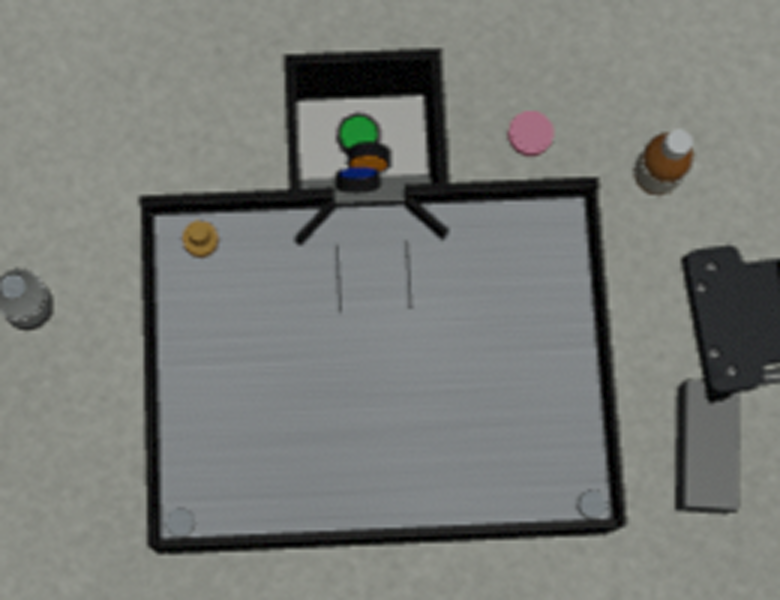

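View pics/scene_o.png

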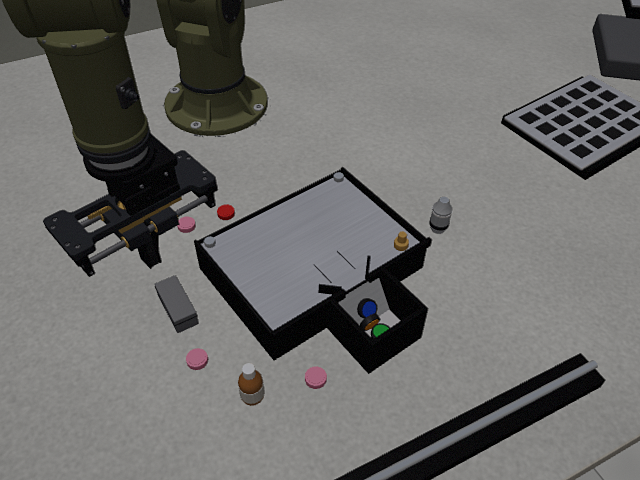

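Run:
```python
from h import *
def tri(a,b):
    L=[]
    for c,uv in (("top",a),("scene",b)):
        p0=ray(c,uv,0);p1=ray(c,uv,.1);L.append((p0,(p1-p0)/np.linalg.norm(p1-p0)))
    A=np.column_stack([L[0][1],-L[1][1]]);t=np.linalg.lstsq(A,L[1][0]-L[0][0],rcond=None)[0]
    q=[L[i][0]+L[i][1]*t[i] for i in (0,1)]
    m=(q[0]+q[1])/2;print(w2t(m),m[2],"gap",np.linalg.norm(q[0]-q[1]))
tri((339,187.1),(368.6,308.4))
tri((338.9,173.4),(379.3,329.5))
a=cv2.imread("pics/scene_o.png")[260:360,320:430]
hsv=cv2.cvtColor(a,cv2.COLOR_BGR2HSV)
m=cv2.inRange(hsv,(8,120,50),(22,255,255));ys,xs=np.nonzero(m);print(len(xs),xs.mean()+320,ys.mean()+260)
tri((343,183.4),(xs.mean()+320,ys.mean()+260))
```

```text
[33.0596  5.5152] 0.03492167327606245 gap 0.0023790174859247113
[66.1553  2.0365] 0.020962367473999374 gap 0.0011763153606129005
69 371.28985507246375 324.2463768115942
[47.6422 -2.494 ] 0.016524500954047748 gap 0.006376000886794863
```

Run:
```python
from bench import ctrl
print(ctrl.close_job(), ctrl.get_state()["time"])
```

```text
the job is handed in; nothing more can be done
the job is handed in; nothing more can be done
```

I pushed the three discs through the gate with the outside of the closed fingers, first green, then amber, then blue. I handed the job in at about 25 s of the 64 s allowed; the interface gives no verdict.

- **How they were pushed:** Green and amber were first pushed diagonally to the gate's centreline, then straight through. Blue went through in one push, about 5° off straight.
- **Where the discs lie:** In the last pictures green lies flat on the slot floor. Amber is tilted, resting between green and the slide. Blue leans steeply against the slide, standing on amber.
- **Blue's height:** From the two views, blue's face is at tray x 33 mm, y 5.5 mm, z 35 mm. That is well under the 53 mm limit, and its position in the scene picture did not change by more than 0.1 pixel over the last three pictures, about 1.8 s.
- **Other checks:** The thumbscrew, objective, bottle and slide box look unmoved. I judged that by eye from the pictures and did not measure it. The arm was clear of everything, with about zero wrist force.
- **Disagreements:** The two cameras differed by 2–3 mm in tray y throughout, so I used the average. Amber was partly hidden, and its two views missed each other by 6 mm, so its position (about x 48 mm, z 17 mm) is only rough.

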